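# Snap the tall pillar onto the stand

## Task

Fit the taller of the two square tubes, open end down, over the stub of the stand, with the window in its side on the same side as the stub's spring button. Push it down, so that the tube presses the button in, until it is fully home and the button has popped out through the window; then let go. Leave the shorter tube where it stands.

Things in the scene. Friction and masses are not known exactly. Their poses are not given: they have to be found in the camera images.
- tall_centre (a point): Taller square aluminium tube, outside 38 x 38 mm, 130 mm tall, bore 33 x 33 mm, open at the bottom, closed on top by a black plug; 0.15 kg, standing upright on the worktop. The point is at its centre, 65 mm above its lower mouth; z along the tube, up. The -x side has a window 18 mm wide and 22 mm tall, centred 41 mm above the mouth; the +y and -y sides are plain, good for gripping (38 mm wide) near the top (about 18 mm below it).
- short_centre (a point): Shorter square aluminium tube of the same make (38 x 38 mm outside, 95 mm tall, same window), standing upright; not to be used. The point is at its centre, 47.5 mm above its lower mouth.
- stub_foot (a point): Dark steel stand, fixed to the worktop: base plate 130 x 110 x 12 mm with a flange 52 x 52 mm on it, and from that a square steel stub 30 x 30 mm rising 70 mm above the flange, its top 18 mm tapering to 12 x 12 mm. The point is on the stub's axis at the top of the flange (18 mm above the worktop), on which a fitted tube's mouth rests; z up, -x is the side on which the spring button sticks out. A fitted tube has the same directions of its axes, and 1.5 mm play all round.
- button (a joint): Bright metal spring button in the stub's -x side, 12 mm wide, its tip 38 mm above the flange and 7.5 mm proud of the stub. 0 = fully out, grows in metres as it is pressed in (0.009 at most). The upper face slopes, so a tube pushed down over the stub presses the button in by itself, with about 15 N downward at most; the button springs out into the tube's window in the last few millimetres.
Not all that is in view belongs to the job. Leave any purple look-alike of the part that bears stub_foot alone.

How it is judged:
By the outcome, as a careful person would: the job done as asked, in the order asked, and still so for the second after the job is handed in, with the robot touching nothing.
It also fails if it takes over 40 s, if anything falls off the work surface, if the arm or the gripper's body presses on something with over 40 N, if the wrist force passes 120 N, or if a joint passes its speed limit or range.

## Robot

A 6-joint arm with a two-finger parallel gripper is mounted at the origin on a cart in front of the work surface, level with it; the furniture and walls round the work are solid. World frame = base frame: x ahead of the robot, y to its left, z up, the work surface at z = 0. Lengths are in m, angles in rad, forces in N, time in s.
With the tool pointing down it reaches from about 0.3 to 1 m from the base axis. Payload 5.1 kg.
Tool frame: the origin (TCP) lies on the centre line of the jaws, within the pads' length; the fingertips stand 25 mm ahead of it and the grasp point (between the pads) lies 6 mm ahead of it; z points along the fingers, y is the direction in which the jaws open and shut (so a half turn about z gives the same grasp; the last joint's range is limited). The gripper opens to 95 mm and grips with 3 to 60 N. Pads are 20 mm wide; open, the fingers measure 119 mm over their backs; the gripper's body (75 mm by 180 mm) begins 59 mm behind the grasp point.
Start: joints at [1.203, 0.124, 1.65, -0, 1.367, -0.083], TCP at [0.183, 0.624, 0.24] pointing down, gripper open.
Joint ranges: [-2.61, 2.61], [-1.02, 2.33], [0.03, 2.71], [-1.35, 4.49], [0.32, 2.68], [-2.91, 2.91]. Speed limits (rad/s): [2.57, 2.57, 3.14, 3.14, 3.14, 3.14].

## Interface

Orientations are given as a 3x3 rotation matrix whose columns are the frame's x, y, z axes.
In Python, from rig import * gives the robot as it stands. Calls block until the motion is done:
- move_ptp(position, orientation): joint-space move of the TCP to a pose.
- move_l(position, ori=None, vel=0.15): straight line of the TCP; ori=None keeps the orientation; vel is the mean speed in m/s.
- move_j(angles): joint-space move.
- move_gripper(opening, newtons=None): finger opening in m; newtons is the grip in N (None keeps the last); returns when the fingers have stopped.
- pause(seconds).
- solve_ik(position, orientation): joint angles nearest the present ones, or None.
- grab_frame(name): name is "scene" or "top" or "wrist"; returns a dict with "image" (400x640x3 uint8, red, green, blue), "mtx" (3x3 intrinsics, pixels), "dist_coeffs" ([k1, k2, p1, p2, k3] as OpenCV has them; the pictures are not rectified), "origin" and "attitude" of the camera in the world. Camera axes: x right, y down, z forward; pixel columns grow to the right and rows downward; lengths in m; the calibration is good to about 2 mm. A picture is of the moment at which its call begins. There is no depth.
A pose or a line that the arm cannot do raises Unreachable and nothing moves.
- close_job(): hands the job in, once; it reports no verdict.
Readings, each from a call of its own:
- current_time(): time.
- current_joint_positions(): joint angles.
- current_joint_velocities(): joint speeds.
- current_effort(): joint torques, N m.
- current_tool_pos(): TCP position.
- current_eef_rot(): TCP orientation.
- current_ft_force(): force on the tool from outside, world axes, zero at the start.
- current_wrist_torque(): the same for the moment, N m.
- current_gripper_width(): finger opening in m.
Only numpy, scipy, OpenCV 4.12 (cv2) and the standard library are available. Lean on these libraries where they do the work, as an engineer would, in place of code of your own. Each camera call takes 0.05 s, during which the arm holds its last target.

## Working session

There is one attempt and no reset: what is moved stays moved. The work goes in short steps, each a Python script; the robot and the scene stay as the last script left them, time stands still between calls to the robot, and variables do not carry over. Pictures are saved under pics/ and viewed, and the job is handed in when it is done.

```bash
mkdir -p pics; ls; python3 - <<'E'
from rig import *
import cv2
for n in ["scene","top","wrist"]:
    f=grab_frame(n); cv2.imwrite(f"pics/{n}0.png",f["image"][:,:,::-1])
    print(n,f["mtx"],f["dist_coeffs"],f["origin"],f["attitude"])
print(current_time(),current_eef_rot())
E
```

```text
pics
scene [[428.53903195   0.         318.84707009]
 [  0.         428.53903195 201.58120198]
 [  0.           0.           1.        ]] [-0.08702498  0.          0.          0.          0.        ] [ 0.00280751 -0.65638428  0.71929867] [[ 7.60183820e-01 -4.09683238e-01  5.04262040e-01]
 [-6.49707741e-01 -4.78579184e-01  5.90628323e-01]
 [-6.41208232e-04 -7.76609046e-01 -6.29982523e-01]]
top [[424.68104267   0.         317.91317527]
 [  0.         424.68104267 200.11913561]
 [  0.           0.           1.        ]] [-0.06987166  0.          0.          0.          0.        ] [ 0.44186443 -0.02819088  1.20719184] [[-0.02770837 -0.99565893  0.08885682]
 [-0.99957519  0.02679384 -0.01146861]
 [ 0.00903801 -0.08913685 -0.99597838]]
wrist [[356.39054623   0.         317.48010145]
 [  0.         356.39054623 198.70857204]
 [  0.           0.           1.        ]] [-0.02232289  0.          0.          0.          0.        ] [0.10788479 0.64544265 0.38317976] [[ 0.28240199  0.92124889  0.26748758]
 [ 0.9592904  -0.27023408 -0.08206987]
 [-0.00332251  0.27977497 -0.96005986]]
0.15 [[-9.59708641e-01  2.80996441e-01 -5.70536821e-04]
 [ 2.80996995e-01  9.59707434e-01 -1.52651520e-03]
 [ 1.18603091e-04 -1.62532896e-03 -9.99998672e-01]]
```

View pics/scene0.png

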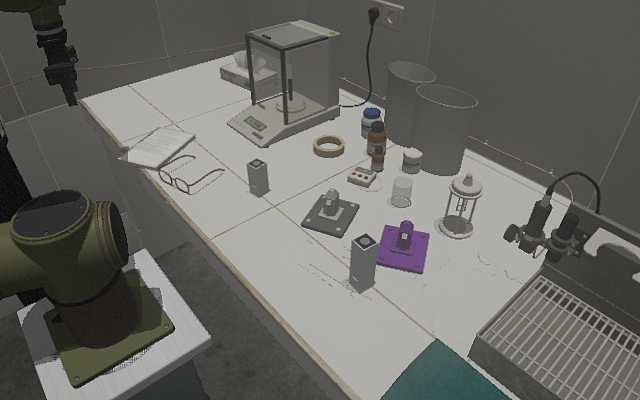

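View pics/top0.png

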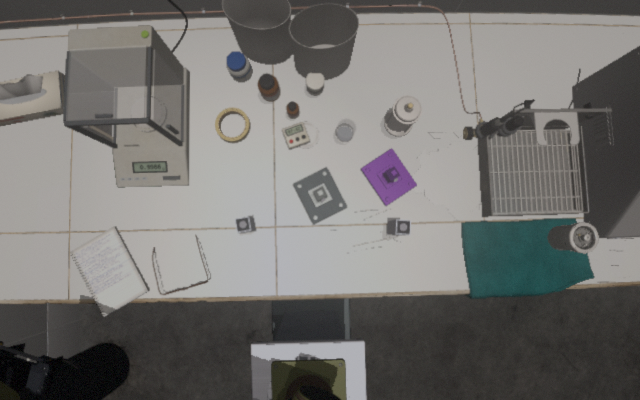

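View pics/wrist0.png

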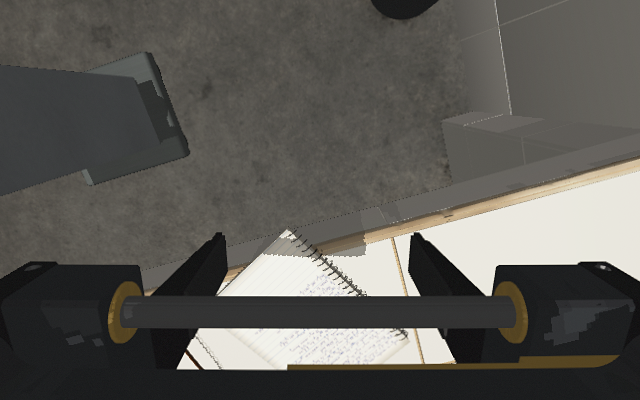

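The top view shows the grey stand at about (319,195), the purple decoy at (389,177), and two tubes at (246,225) and (398,227). In the scene view the tube at (362,263) looks taller. I'll zoom in on these.

```bash
python3 - <<'E'
import cv2, numpy as np
s=cv2.imread("pics/scene0.png"); t=cv2.imread("pics/top0.png")
def c(i,x,y,w,h,k): return cv2.resize(i[y:y+h,x:x+w],None,fx=k,fy=k,interpolation=cv2.INTER_CUBIC)
cv2.imwrite("pics/z1.png",np.hstack([c(s,290,175,80,70,5),c(s,330,225,80,70,5)]))
cv2.imwrite("pics/z2.png",np.vstack([np.hstack([c(t,280,160,80,70,5),c(t,360,190,80,70,5)]), ]))
cv2.imwrite("pics/z3.png",np.hstack([c(s,225,145,80,70,5),c(t,210,190,80,70,5)]))
E
```

```text
(no output)
```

View pics/z1.png

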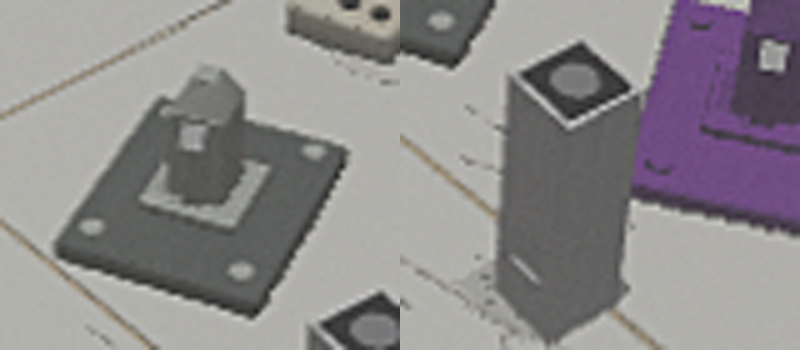

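View pics/z2.png

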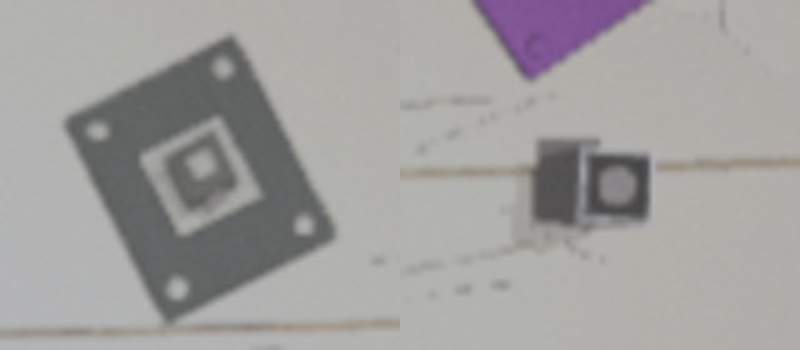

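View pics/z3.png

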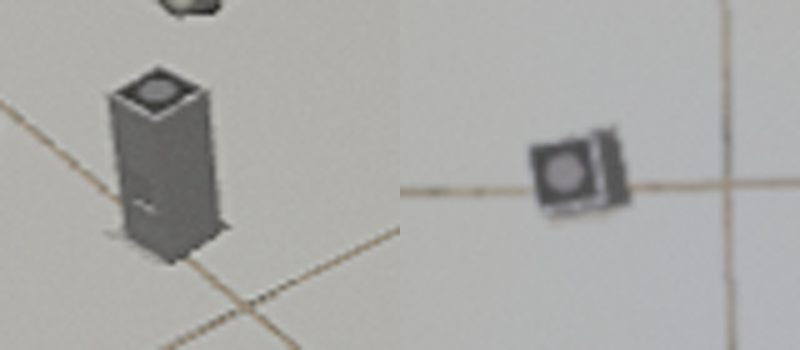

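Both views agree. The tall tube is at top (398,227), and its window is on the face toward the robot (scene (362,278), lower left face). The stand's button is on its robot-side face, at scene (328,202), with the stand turned by roughly 27°. Next I'll measure the positions.

```bash
cat > h.py <<'E'
import numpy as np, cv2
def ray(f,uv):
    p=cv2.undistortPoints(np.array(uv,float).reshape(-1,1,2),f["mtx"],np.array(f["dist_coeffs"],float)).reshape(-1,2)
    return np.c_[p,np.ones(len(p))]@np.array(f["attitude"]).T
def onz(f,uv,z):
    d=ray(f,uv); o=np.array(f["origin"]); s=(z-o[2])/d[:,2]
    return o+d*s[:,None]
def proj(f,X):
    R=np.array(f["attitude"]); r,_=cv2.Rodrigues(R.T); 
    return cv2.projectPoints(np.array(X,float).reshape(-1,1,3),r,-R.T@np.array(f["origin"]),f["mtx"],np.array(f["dist_coeffs"],float))[0].reshape(-1,2)
def sq(P):  # centre, size, yaw deg of rect fit in plan
    (c,s,a)=cv2.minAreaRect((P[:,:2]*1000).astype(np.float32)); return np.array(c)/1000,s,a
def down(yaw): # tool z down; tool y along (−sin,cos) yaw direction
    c,s=np.cos(yaw),np.sin(yaw)
    return np.array([[-c,-s,0],[-s,c,0],[0,0,-1.]])
E
python3 - <<'E'
from rig import *; from h import *
f=grab_frame("top"); im=f["image"]; 
g=cv2.cvtColor(im,cv2.COLOR_RGB2GRAY); hsv=cv2.cvtColor(im,cv2.COLOR_RGB2HSV)
def comp(mask,x,y,w,h):
    m=np.zeros_like(mask); m[y:y+h,x:x+w]=mask[y:y+h,x:x+w]
    cs,_=cv2.findContours(m,cv2.RETR_EXTERNAL,cv2.CHAIN_APPROX_NONE)
    return max(cs,key=cv2.contourArea).reshape(-1,2)
for nm,thr,box,z in [("base",140,(285,160,70,70),.012),("tallplug",85,(390,215,25,25),.13),("shortplug",85,(232,213,22,25),.095)]:
    c=comp(((g<thr)*255).astype(np.uint8),*box)
    print(nm,cv2.minAreaRect(c.astype(np.float32)),sq(onz(f,c,z)))
# rim corners of tall: zoom(585..650,150..220)/5+(360,190)
P=onz(f,[[476.5,0]],.13)
P=onz(f,np.array([[582,152],[650,155],[648,222],[582,218]])/5+[360,190],.13);print(P,P.mean(0))
P=onz(f,np.array([[140,155],[222,117],[262,195],[180,236]])/5+[280,160],.018);print("flange",P,P.mean(0))
E
```

```text
base ((319.5, 195.5), (46.0629997253418, 38.9075813293457), 63.43495178222656) (array([ 0.56194788, -0.04682021]), (130.52239990234375, 110.75810241699219), 25.282968521118164)
tallplug ((403.0, 227.0), (10.0, 10.0), 90.0) (array([ 0.46357092, -0.25517804]), (25.664857864379883, 25.637222290039062), 87.54377746582031)
shortplug ((239.7567596435547, 224.54052734375), (9.86393928527832, 4.93196964263916), 80.53767395019531) (array([0.48241968, 0.16537253]), (26.034692764282227, 12.911853790283203), 8.766402244567871)
[[ 0.47468993 -0.44638459  0.13      ]
 [ 0.472069   -0.48217693  0.13      ]
 [ 0.43772186 -0.47903948  0.13      ]
 [ 0.44088292 -0.44442369  0.13      ]] [ 0.45634093 -0.46300617  0.13      ]
flange [[ 0.57448701 -0.01468717  0.018     ]
 [ 0.59482144 -0.06149822  0.018     ]
 [ 0.5500223  -0.08271422  0.018     ]
 [ 0.52815376 -0.03596227  0.018     ]] [ 0.56187113 -0.04871547  0.018     ]
```

```bash
python3 - <<'E'
from rig import *; from h import *
for p,y in [((.38,-.25,.33),0),((.48,-.09,.33),.44),((.46,-.25,.12),0),((.562,-.048,.13),.44),((.562,-.048,.28),.44)]:
    print(p,y,solve_ik(p,down(y)))
move_ptp((.38,-.25,.33),down(0)); pause(.2)
f=grab_frame("wrist"); cv2.imwrite("pics/w1.png",f["image"][:,:,::-1])
np.save("w1.npy",f,allow_pickle=True); print(current_time())
E
```

```text
(0.38, -0.25, 0.33) 0 [-7.00017325e-01 -3.63682086e-01  1.94499302e+00 -4.44089210e-16
  1.56028172e+00 -2.27081365e+00]
(0.48, -0.09, 0.33) 0.44 [-2.95323563e-01 -2.82630082e-01  1.88295875e+00 -4.44089210e-16
  1.54126399e+00 -2.30611989e+00]
(0.46, -0.25, 0.12) 0 [-6.00380884e-01 -4.90204975e-02  2.03830164e+00 -4.44089210e-16
  1.15231151e+00 -2.17117721e+00]
(0.562, -0.048, 0.13) 0.44 [-1.80373777e-01  2.98868879e-02  1.94168778e+00 -4.44089210e-16
  1.17001799e+00 -2.19117010e+00]
(0.562, -0.048, 0.28) 0.44 [-1.80373777e-01 -8.82538339e-02  1.79761037e+00 -4.44089210e-16
  1.43223612e+00 -2.19117010e+00]
3.6
```

View pics/w1.png

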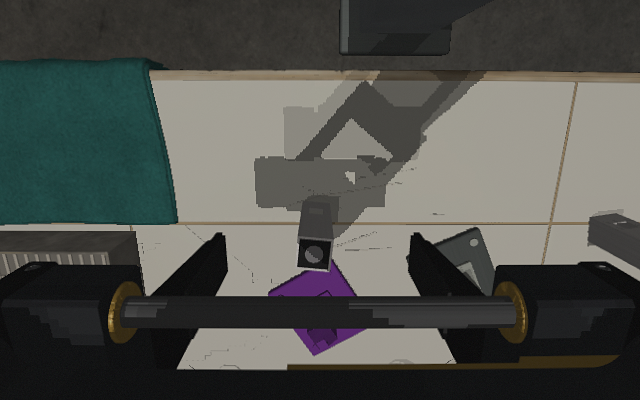

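The tube top is at about (315,255) in the wrist view. I'll zoom in for the rim corners and confirm the window.

```bash
python3 - <<'E'
from h import *
f=np.load("w1.npy",allow_pickle=True).item(); im=f["image"][190:280,285:345,::-1]
cv2.imwrite("pics/w1z.png",cv2.resize(cv2.convertScaleAbs(im,alpha=1.5),None,fx=6.5,fy=6.5,interpolation=cv2.INTER_CUBIC))
E
```

```text
(no output)
```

View pics/w1z.png

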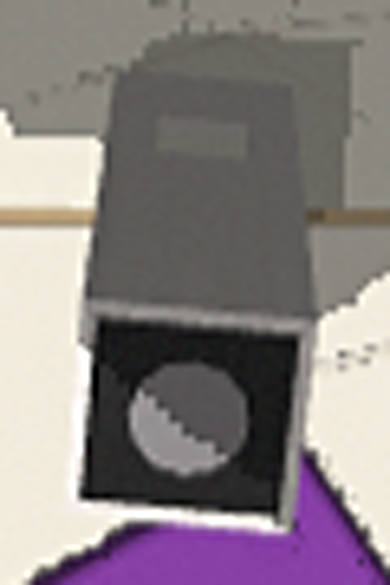

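The window is on the robot-facing side, at zoom (200,138). Now the tube's pose from the plug, then a wrist look at the stand.

```bash
python3 - <<'E'
from rig import *
from h import *
f=np.load("w1.npy",allow_pickle=True).item()
g=cv2.cvtColor(f["image"],cv2.COLOR_RGB2GRAY)
for thr in (40,48,55):
    m=np.zeros_like(g); m[230:275,290:342]=(g[230:275,290:342]<thr)*255
    cs,_=cv2.findContours(m,cv2.RETR_EXTERNAL,cv2.CHAIN_APPROX_NONE); c=max(cs,key=cv2.contourArea).reshape(-1,2)
    P=onz(f,c,.13); print(thr,sq(P))
o=np.array([[88,297],[318,318],[292,530],[78,502]])/6.5+[285,190]-.4
P=onz(f,o,.13); print(P.round(4),P.mean(0),[np.linalg.norm(P[i]-P[i-1]).round(4) for i in range(4)],[np.degrees(np.arctan2(*(P[i]-P[i-1])[1::-1])).round(1) for i in range(4)])
move_ptp((.47,-.085,.30),down(.44)); pause(.2)
f=grab_frame("wrist"); np.save("w2.npy",f,allow_pickle=True)
cv2.imwrite("pics/w2.png",f["image"][:,:,::-1]); print(current_time())
E
```

```text
40 (array([ 0.46325006, -0.25489069]), (32.61227798461914, 31.705705642700195), 84.3814697265625)
48 (array([ 0.46310385, -0.25481541]), (32.734012603759766, 32.01103591918945), 84.38001251220703)
55 (array([ 0.46310922, -0.25479552]), (32.803070068359375, 32.6448974609375), 84.30387115478516)
[[ 0.4422 -0.2708  0.13  ]
 [ 0.4458 -0.234   0.13  ]
 [ 0.4835 -0.2379  0.13  ]
 [ 0.4784 -0.273   0.13  ]] [ 0.46246515 -0.25394     0.13      ] [np.float64(0.0362), np.float64(0.037), np.float64(0.0378), np.float64(0.0356)] [np.float64(176.5), np.float64(84.4), np.float64(-5.8), np.float64(-98.2)]
4.6333
```

View pics/w2.png

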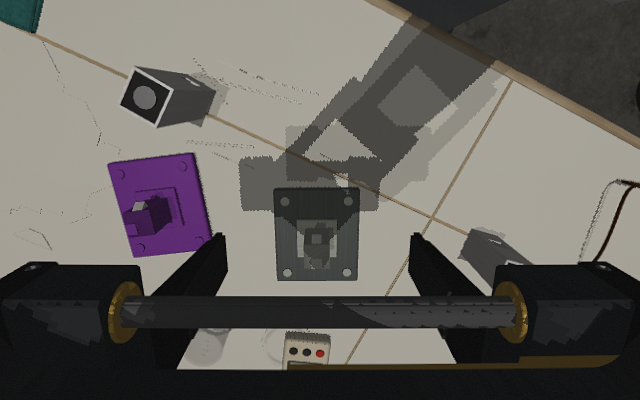

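The stand's plate is seen whole, (275–359,187–281), with the stub at about (318,243). Next I'll zoom in and measure it.

```bash
python3 - <<'E'
from h import *
f=np.load("w2.npy",allow_pickle=True).item(); im=f["image"][180:290,265:370,::-1]
cv2.imwrite("pics/w2z.png",cv2.resize(cv2.convertScaleAbs(im,alpha=2),None,fx=5.4,fy=5.4,interpolation=cv2.INTER_CUBIC))
E
```

```text
(no output)
```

View pics/w2z.png

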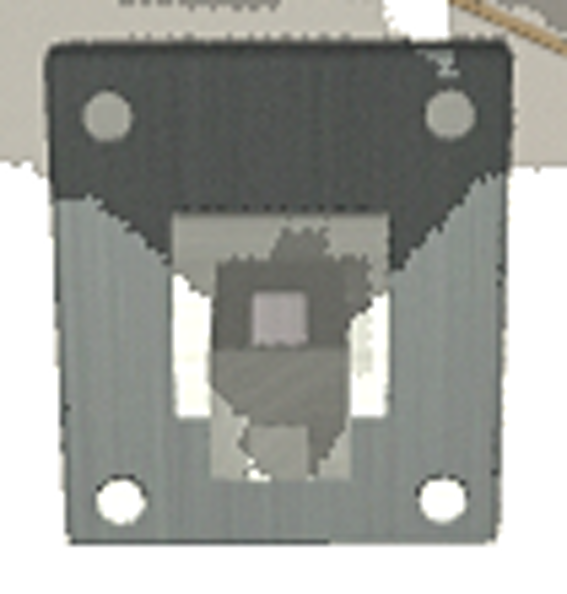

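```bash
python3 - <<'E'
from h import *
f=np.load("w2.npy",allow_pickle=True).item()
def Z(p): return (np.array(p,float)+.5)/5.4-.5+[265,180]
def ang(a,b): return np.degrees(np.arctan2(b[1]-a[1],b[0]-a[0])).round(2)
for n,p,z in [("flange",[(172,212),(388,212),(388,416),(175,416)],.018),("screws",[(107,117),(450,115),(442,500),(122,500)],.013),("stubtop",[(248,427),(308,427),(308,478),(248,478)],.088),("shoulder-near edge",[(214,349),(350,349)],.070)]:
    P=onz(f,Z(p),z); print(n,P.mean(0).round(4),[np.linalg.norm(P[i]-P[i-1]).round(4) for i in range(len(p))], [ang(P[i-1],P[i]) for i in range(len(p))])
# plate outline from top view, for yaw
g=cv2.cvtColor(cv2.imread("pics/top0.png"),cv2.COLOR_BGR2GRAY)
# check predicted points
c,y=np.array([.562,-.048]),np.radians(25.2)
R=np.array([[np.cos(y),-np.sin(y)],[np.sin(y),np.cos(y)]])
X=[np.r_[c+R@np.array(q[:2]),q[2]] for q in [(-.026,.026,.018),(-.026,-.026,.018),(.026,-.026,.018),(.026,.026,.018),(0,0,.088)]]
print(((proj(f,X)-[265,180]+.5)*5.4-.5).round(0))
E
```

```text
flange [ 0.5607 -0.0471  0.018 ] [np.float64(0.0525), np.float64(0.0508), np.float64(0.0524), np.float64(0.0517)] [np.float64(-155.19), np.float64(115.02), np.float64(25.84), np.float64(-64.97)]
screws [ 0.5622 -0.0465  0.013 ] [np.float64(0.0996), np.float64(0.0804), np.float64(0.1), np.float64(0.0797)] [np.float64(-154.38), np.float64(115.36), np.float64(25.22), np.float64(-64.96)]
stubtop [ 0.5618 -0.0469  0.088 ] [np.float64(0.0115), np.float64(0.0122), np.float64(0.0115), np.float64(0.0123)] [np.float64(-155.35), np.float64(115.03), np.float64(25.17), np.float64(-64.96)]
shoulder-near edge [ 0.5478 -0.0525  0.07  ] [np.float64(0.0287), np.float64(0.0287)] [np.float64(-64.97), np.float64(115.03)]
[[385. 216.]
 [164. 217.]
 [168. 419.]
 [383. 418.]
 [272. 451.]]
```

The stub axis is at (0.562,−0.047), yaw 25.1°. Flange, screws and stub top agree within 1.5 mm, and the measured sizes match those given. The tall tube is at (0.463,−0.2547), yaw −5.7°. Now I'll pick it up.

```bash
python3 - <<'E'
from rig import *
from h import *
R=down(np.radians(-5.7)); p=np.array([.463,-.2546])
move_gripper(.075,60)
move_ptp((*p,.24),R)
move_l((*p,.118),vel=.12)
print(current_ft_force())
move_gripper(.0,60); print("w",current_gripper_width(),current_ft_force())
move_l((*p,.16),vel=.1); pause(.1)
f=grab_frame("wrist"); cv2.imwrite("pics/w3.png",f["image"][:,:,::-1]); np.save("w3.npy",f,allow_pickle=True)
s=grab_frame("scene"); cv2.imwrite("pics/s3.png",s["image"][:,:,::-1])
print(current_gripper_width(),current_ft_force(),current_tool_pos(),current_time())
E
```

```text
[ 0.33006412 -0.5505489  -0.33040996]
w 0.03796459889069815 [-0.50466316  0.90726018  0.29335925]
0.03767154426569653 [ 1.21876993 -0.01241734 -2.35510523] [ 0.46247629 -0.25424608  0.15892786] 8.6083
```

View pics/w3.png

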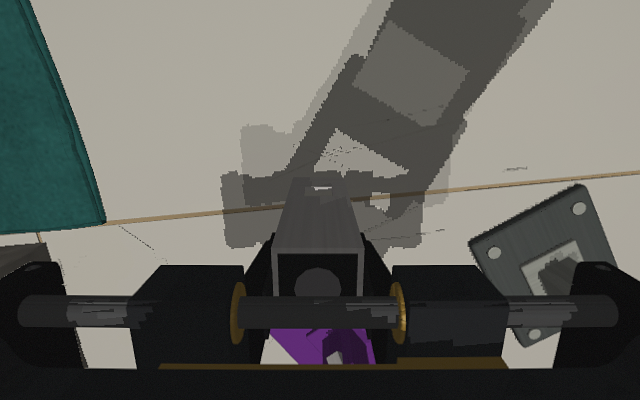

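View pics/s3.png

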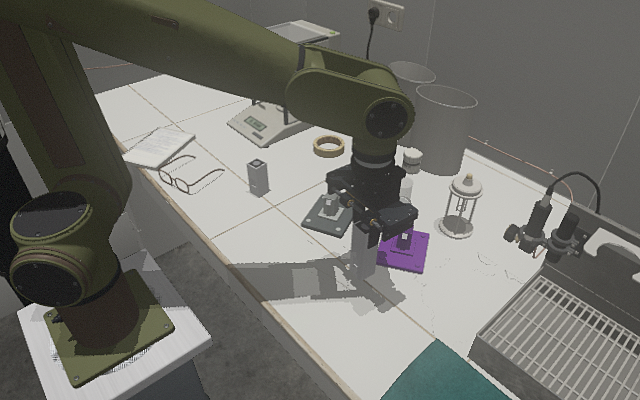

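The tube is held upright, with the window at (319,188) on the camera side. I'll check its offset in the hand from the near top edge, (274,252)–(364,252).

```bash
python3 - <<'E'
from rig import *
from h import *
f=np.load("w3.npy",allow_pickle=True).item()
P=onz(f,[[274,252],[364,252]],current_tool_pos()[2]+.012)
R=np.array(current_eef_rot()); print((P-current_tool_pos())@R*1000, np.linalg.norm(P[0]-P[1]))
y=np.radians(25.1); c=np.array([.562,-.047])
move_l((.463,-.2546,.26),vel=.2)
move_ptp((*c,.26),down(y))   # mouth = tcp-.118 -> .142, stub top .088
move_l((*c,.215),vel=.15); pause(.3)   # mouth .097
f=grab_frame("wrist"); cv2.imwrite("pics/w4.png",f["image"][:,:,::-1]); np.save("w4.npy",f,allow_pickle=True)
s=grab_frame("scene"); z=s["image"][140:240,270:390,::-1]; cv2.imwrite("pics/s4.png",cv2.resize(z,None,fx=6,fy=6,interpolation=cv2.INTER_CUBIC)); np.save("s4.npy",s,allow_pickle=True)
print(current_tool_pos(),current_ft_force(),current_time())
E
```

```text
[[ 16.71498802 -18.11352036 -11.98937851]
 [ 16.67035497  18.41633548 -11.9558836 ]] 0.03652989845953422
[ 0.5623044  -0.04701642  0.21572756] [ 0.28935268 -0.06208732 -0.95277275] 11.025
```

View pics/w4.png

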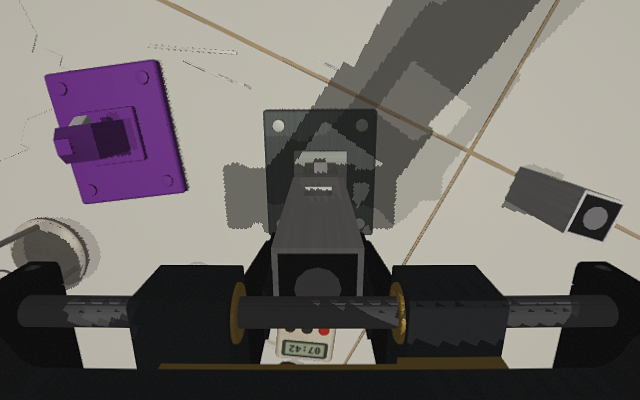

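View pics/s4.png

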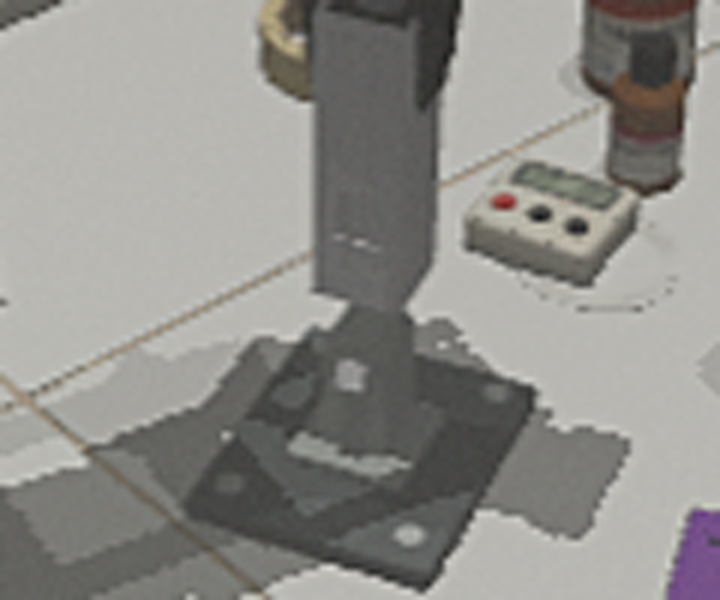

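The tube is right over the stub, and the window (zoom (355,242)) and button (350,375) are on the same face. I'll descend with the force watched, correcting sideways if it builds up.

```bash
cat > desc.py <<'E'
import sys
from rig import *
from h import *
y=np.radians(25.1); Rz=np.array([[np.cos(y),-np.sin(y)],[np.sin(y),np.cos(y)]])
def go(c,z0,z1,dz=.004,vel=.05,fmax=25,lat=8,k=6e-5):
    c=np.array(c,float); z=z0
    while z>z1+1e-6:
        z=max(z-dz,z1); move_l((*c,z),vel=vel)
        F=np.array(current_ft_force()); l=Rz.T@F[:2]
        print(f"z {z:.4f} act {current_tool_pos()[2]:.4f} Fstand {l.round(1)} Fz {F[2]:.1f} c {c.round(4)}")
        if F[2]>fmax or np.linalg.norm(l)>30: print("STOP"); break
        if np.linalg.norm(l)>lat: c=c+Rz@l*k   # yield to side force
    return c,z
E
python3 - <<'E'
from desc import *
c,z=go((.562,-.047),.215,.178)
print(c,z,current_gripper_width(),current_time())
E
```

```text
z 0.2110 act 0.2104 Fstand [-0.4 -0. ] Fz -3.4 c [ 0.562 -0.047]
z 0.2070 act 0.2065 Fstand [-0.6  0.5] Fz -1.4 c [ 0.562 -0.047]
z 0.2030 act 0.2025 Fstand [-1.1  0.5] Fz -1.5 c [ 0.562 -0.047]
z 0.1990 act 0.1985 Fstand [ 0.3 -0.5] Fz -1.9 c [ 0.562 -0.047]
z 0.1950 act 0.1945 Fstand [-0.2  0.3] Fz -1.6 c [ 0.562 -0.047]
z 0.1910 act 0.1906 Fstand [-0.7 -0.5] Fz -2.1 c [ 0.562 -0.047]
z 0.1870 act 0.1866 Fstand [ 0.2 -0.8] Fz -1.6 c [ 0.562 -0.047]
z 0.1830 act 0.1825 Fstand [-0.6 -0.1] Fz -1.8 c [ 0.562 -0.047]
z 0.1790 act 0.1790 Fstand [-3.  1.] Fz 0.6 c [ 0.562 -0.047]
z 0.1780 act 0.1787 Fstand [-5.   2.3] Fz 5.9 c [ 0.562 -0.047]
[ 0.562 -0.047] 0.178 0.03776322807649418 13.525
```

It passed the taper without side load, and the button contact starts at about z=0.179 as expected (mouth 43 mm above the flange). I'll keep pushing.

```bash
python3 - <<'E'
from desc import *
c,z=go((.562,-.047),.178,.134,dz=.003,lat=12,fmax=32,k=3e-5)
print(c,z,current_gripper_width(),current_time())
E
```

```text
z 0.1750 act 0.1762 Fstand [-4.9  2.6] Fz 6.9 c [ 0.562 -0.047]
z 0.1720 act 0.1740 Fstand [-3.9  3.7] Fz 8.8 c [ 0.562 -0.047]
z 0.1690 act 0.1702 Fstand [-3.5  3.5] Fz 4.1 c [ 0.562 -0.047]
z 0.1660 act 0.1665 Fstand [-3.   2.1] Fz 3.9 c [ 0.562 -0.047]
z 0.1630 act 0.1631 Fstand [-1.9  3. ] Fz 3.4 c [ 0.562 -0.047]
z 0.1600 act 0.1600 Fstand [-1.3  3.1] Fz 3.0 c [ 0.562 -0.047]
z 0.1570 act 0.1570 Fstand [-0.5  4.2] Fz 3.2 c [ 0.562 -0.047]
z 0.1540 act 0.1540 Fstand [-0.4  4.8] Fz 3.7 c [ 0.562 -0.047]
z 0.1510 act 0.1510 Fstand [-0.5  4.9] Fz 3.4 c [ 0.562 -0.047]
z 0.1480 act 0.1479 Fstand [0.4 4.7] Fz 4.0 c [ 0.562 -0.047]
z 0.1450 act 0.1452 Fstand [-0.7  5.7] Fz 4.2 c [ 0.562 -0.047]
z 0.1420 act 0.1410 Fstand [3.4 3.8] Fz -3.3 c [ 0.562 -0.047]
z 0.1390 act 0.1384 Fstand [3.4 4.4] Fz -2.7 c [ 0.562 -0.047]
z 0.1360 act 0.1360 Fstand [1.5 5. ] Fz 0.7 c [ 0.562 -0.047]
z 0.1340 act 0.1360 Fstand [-1.   8.2] Fz 9.1 c [ 0.562 -0.047]
[ 0.562 -0.047] 0.134 0.03742631463006242 17.275
```

The button popped at z≈0.142 (Fz fell from +4 to −3), and the tube bottomed at 0.1360, exactly the expected seat. I'll let go, back off and look.

```bash
python3 - <<'E'
from desc import *
move_l((.562,-.047,.136),vel=.05)
move_gripper(.075); pause(.2)
move_l((.562,-.047,.26),vel=.15)
b=np.array([.562,-.047])-Rz@[.12,0]
move_l((*b,.30),vel=.25); pause(.2)
f=grab_frame("wrist"); np.save("w5.npy",f,allow_pickle=True)
s=grab_frame("scene"); np.save("s5.npy",s,allow_pickle=True)
cv2.imwrite("pics/w5.png",f["image"][:,:,::-1])
cv2.imwrite("pics/s5.png",cv2.resize(s["image"][120:240,270:410,::-1],None,fx=5,fy=5,interpolation=cv2.INTER_CUBIC))
print(current_ft_force(),current_gripper_width(),current_time())
E
```

```text
[0.47773873 0.26765062 0.66186462] 0.07515577889316612 20.475
```

View pics/w5.png

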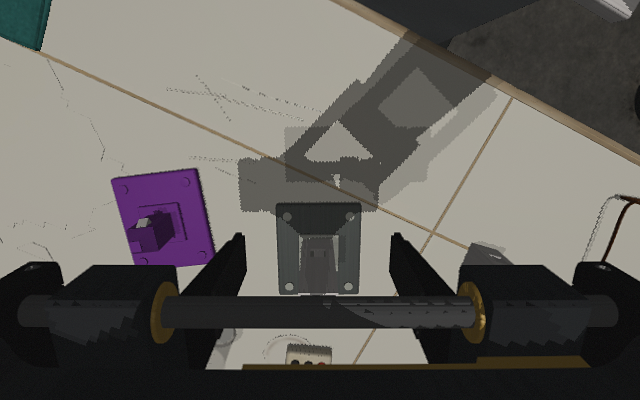

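View pics/s5.png

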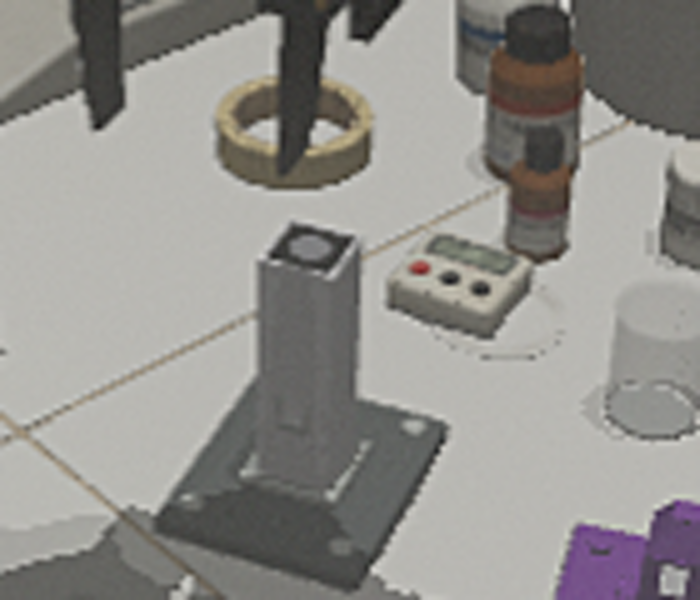

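The tube stands upright on the flange, free of the gripper. Next I'll check its height and whether the button shows in the window.

```bash
python3 - <<'E'
from desc import *
f=np.load("w5.npy",allow_pickle=True).item(); s=np.load("s5.npy",allow_pickle=True).item()
X=lambda q,z:[*(np.array([.562,-.047])+Rz@np.array(q)),z]
a=.019
for zt in(.148,.152): print(zt,((proj(s,[X((-a,a),zt),X((-a,-a),zt),X((a,-a),zt),X((a,a),zt)])-[270,120]+.5)*5-.5).round(1).tolist())
print("button",((proj(s,[X((-.0225,0),.056)])-[270,120]+.5)*5).round(), proj(f,[X((-.0225,0),.056)]).round(1))
A=cv2.resize(cv2.convertScaleAbs(f["image"][225:300,285:350,::-1],alpha=2),None,fx=6,fy=6,interpolation=cv2.INTER_CUBIC)
B=cv2.resize(cv2.convertScaleAbs(s["image"][185:225,310:352,::-1],alpha=1.8),(400,450),interpolation=cv2.INTER_CUBIC)
cv2.imwrite("pics/z5.png",np.hstack([A,B]))
E
```

```text
0.148 [[255.7, 256.8], [331.3, 276.4], [362.2, 233.8], [288.3, 215.2]]
0.152 [[255.7, 249.7], [331.5, 269.3], [362.5, 226.7], [288.4, 208.2]]
button [[288. 425.]] [[318.1 249.7]]
```

View pics/z5.png

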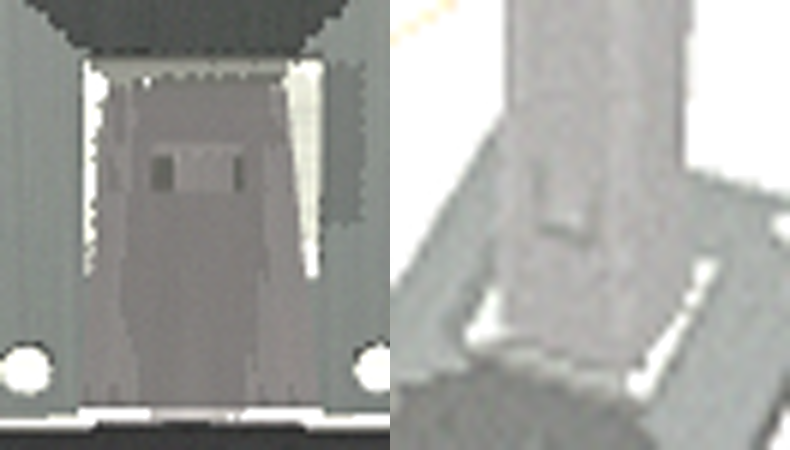

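In the left zoom the bright button fills the middle of the window (205,165), with dark gaps on either side. The top corners in the scene view match a tube top at 0.148 m, meaning fully home, and not 0.152. I'll hand it in.

```bash
python3 - <<'E'
from rig import *
print(current_time(),current_ft_force()); close_job()
E
```

```text
20.475 [0.47773873 0.26765062 0.66186462]
the job is handed in; nothing more can be done
```

The taller tube is on the grey stand's stub, fully home, with the button out through its window. I handed the job in at 20.5 s with the gripper open and clear. I didn't touch the shorter tube or the purple look-alike, though I took no separate last picture to confirm them.

- **Push:** The upward force on the tool stayed under 10 N in every reading. It dropped as the button sprang out, about 6 mm above the seat. The TCP then stopped at 0.136 m, the expected seat height, and stayed there when pushed a little further.
- **Last pictures:** The top of the tube matches the fully home height of 0.148 m to within about 1 pixel. The bright button shows in the middle of the window, on the button's side of the stub.
- **One disagreement:** While the tube was held, its near edge measured 16.7 mm from the tool centre instead of 19 mm. I took this as measurement error, and the tube passed the stub's taper with no side load. Later in the push the side force reached about 8 N, which is minor.

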